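# Snap the pattern plate into the sloping fixture

## Task

Pick up the olive pattern plate by its blue rib, lay it flat on the lower, open part of the fixture's sloping aluminium bed, and slide it straight up the slope under the lips until the orange spring catch is pushed aside and clicks into the plate's side notch. Let go and leave the plate held there by the catch; leave the tray, jar and aluminium block where they stand.

Things in the scene. Friction and masses are not known exactly. Their poses are not given: they have to be found in the camera images.
- carrier: Loose olive pattern plate, about 0.35 kg, 110 (x) x 96 (y) x 8 mm, starts flat on the table. A 12 mm deep notch in both long sides, x = -25 to 25 mm, leaves two 30 x 96 mm heads. Four mint domes on top, radius 15, top 24 mm above the underside, at x = +-39, y = +-24 mm. Origin: centre of the underside; z: upper normal. Same after a half turn; goes in either way round.
- rib_top (a point): Centre of the top of the plate's blue upright grip rib, in the middle of the plate: 44 mm long (plate x), 16 mm thick (plate y), top 46 mm above the plate's underside.
- bed: Fixed aluminium bed, 240 x 128 mm, facing the robot, rising at 30 degrees away from it. Origin: point of its surface, 107.5 mm above the table, under the plate's origin when the plate is home. x: up the slope; y: left across it; z: its normal. Surface from x = -175 to 65 mm; a 5 mm high strip at x = -174 to -168 stops a plate sliding off below.
- entry (a point): Point on the bed surface at bed x = -95 mm: plate laid flat and in line with its centre about here (x = -110 to -75) is clear of the catch and not yet between the parallel guides.
- mouth (a point): Middle of the guides' mouth, bed surface, bed x = -75 mm. Below it nothing stands at the bed's sides. Flares 12 mm high narrow from about 120 mm apart here to 101 mm at x = -45; then parallel guides, 12 mm high, inner faces at bed y = +-50.5 mm, run on to the top stop (on the left interrupted by the catch from x = -34 to 24).
- top_stop (a point): Middle of the lower face of the stop across the bed's top, at bed x = 56.7 mm, 16 mm high: the plate's centre can reach about x = 1.7 mm.
- lip_left (a point): Lower inner corner of the left lip. Lips over both guides, bed x = 26 to 65 mm, undersides 12 and tops 17 mm above the bed, reach in to bed y = +-42.5 mm; the plate's front head slides in under them.
- catch (a joint): Angle (rad) of the orange spring catch in the left (+y) guide: 0 = sprung in, grows to 0.35 as pushed outward. Pivot at bed x = -36, y = 57.5 mm, axis the bed's normal; arm points up the slope. The plate's front head pushes it to about 0.12; it springs back to 0 into the notch as the plate's centre passes bed x about -3 mm. Sliding the plate past takes about 5 to 10 N.
- nose (a point): Top of the catch's nose near its inner end, 13 mm above the bed. The nose ends at bed x = 22 mm and reaches in to bed y about 42 mm, with a 25 degree ramp facing down the slope, starting at bed x = 0.
- tray: Bystander: orange open tray 120 x 100 x 35 mm, empty. Origin: centre of its underside.
- wax_jar: Bystander: round jar, 60 mm across, 75 mm high. Origin: centre of its underside.
- riser: Bystander: upright aluminium block 50 x 60 x 70 mm. Origin: centre of its underside.

How it is judged:
On the way, in this order (a step that is already met when the one before it is completed fails the run):
1. the plate lies flat on the bed below the catch, roughly in line with the guides (x of carrier in the frame of bed between -0.15 and -0.056 m and y of carrier in the frame of bed between -0.025 and 0.025 m and z of carrier in the frame of bed between -0.004 and 0.009 m and angle between the z axis of carrier and the z axis of bed, either way round below 0.12 rad and angle between the x axis of carrier and the x axis of bed, either way round below 0.2 rad), for 0.04 s.
2. the plate pushes the catch aside (value of joint catch above 0.07 rad and contact force between carrier and catch above 0.1 N and x of carrier in the frame of bed between -0.056 and 0 m).
At the end, for the whole second after the job is handed in: The plate is home on the bed: its centre within -6 to +5 mm of the home point along the slope and 6 mm across it, flat on the bed (4 degrees, underside within 5 mm) and in line with it (4.5 degrees), at rest, the catch sprung back in behind its head (joint below 0.05 rad), and the plate let go (x of carrier in the frame of bed between -0.006 and 0.005 m and y of carrier in the frame of bed between -0.006 and 0.006 m and z of carrier in the frame of bed between -0.004 and 0.005 m and angle between the z axis of carrier and the z axis of bed, either way round below 0.07 rad and angle between the x axis of carrier and the x axis of bed, either way round below 0.08 rad and value of joint catch below 0.05 rad and linear speed of carrier below 0.02 m/s and contact force between the fingers and carrier below 0.05 N); the robot touches nothing.
It fails at once if the tray is shifted by more than 30 mm (distance of tray from where it was at the start of the episode above 0.03 m).
It fails at once if the wax_jar is shifted by more than 30 mm (distance of wax_jar from where it was at the start of the episode above 0.03 m).
It fails at once if the riser is shifted by more than 30 mm (distance of riser from where it was at the start of the episode above 0.03 m).
It also fails if it takes over 43 s, if anything falls off the work surface, if the arm or the gripper's body presses on something with over 40 N, if the wrist force passes 120 N, or if a joint passes its speed limit or range.

## Robot

A 7-joint arm with a two-finger parallel gripper is mounted at the origin on the work surface. World frame = base frame: x ahead of the robot, y to its left, z up, the work surface at z = 0. Lengths are in m, angles in rad, forces in N, time in s.
With the tool pointing down it reaches from about 0.35 to 0.9 m from the base axis. Payload 7.2 kg.
Tool frame: the origin (TCP) lies at the very end of the fingers, on their centre line; the grasp point (between the pads) lies 19 mm behind it; z points along the fingers, y is the line along which they close (so a half turn about z gives the same grasp; the last joint's range is limited). The gripper opens to 88 mm and grips with 3 to 60 N. Pads are 20 mm wide; open, the fingers measure 115 mm over their backs; the gripper's body (75 mm by 178 mm) begins 61 mm behind the grasp point.
Start: joints at [1.21, 0.411, -0.013, 1.596, 0.006, 1.134, -0.082], TCP at [0.18, -0.598, 0.223] pointing down, gripper open.
Joint ranges: [-2.95, 2.95], [-0.29, 1.99], [-1.47, 1.44], [0.14, 2.54], [-1.03, 4.17], [0.13, 1.85], [-2.86, 2.86]. Speed limits (rad/s): [2.39, 2.39, 3.01, 3.01, 3.14, 3.14, 3.14].

## Interface

Orientations are given as a unit quaternion [x, y, z, w].
In Python, from workcell import r gives the robot as it stands.
- The arm moves only by the tool nudge_tcp, called after "Request:" by a JSON object that holds its "method" and its "body". Schema: {"type":"object","properties":{"rows":{"type":"array","items":{"type":"object","properties":{"d":{"type":"array","items":{"type":"number"},"minItems":3,"maxItems":3},"yaw":{"type":"number"},"jaw":{"type":"number"}},"additionalProperties":false,"required":["jaw"]},"minItems":1,"maxItems":5},"only":{"type":"string"},"quiet":{"type":"boolean"},"lines":{"type":"string"}},"required":["rows"],"additionalProperties":false}. rows is a list of rows, 1 to 5 of them, each an object with the fields d (a list: dx, dy, dz in m), yaw (a turn about the tool's z in rad), jaw (the finger opening in m); a field left out counts as zero (the opening has to be given); each row shifts and turns the commanded pose from where the row before left it, along the tool's axes as they then stand; what a row does not reach is not made up. A row lasts 1/8 s, in which the tool goes at most 0.0625 m and 0.188 rad, less where a joint would pass 70% of its speed; a pose out of reach is approached as far as the arm can. The fingers move at their own pace and stop on an object; the grip force is fixed at half the most. Time passes only in rows, so rows that do not move let the fingers close. The tool returns the time, the measured TCP pose, the force, the opening and the grip force at its end. only (a regular expression) keeps the lines of the reply that match it, lines (a string "A,B") keeps lines A to B, and quiet returns only ok. Input that does not fit is refused with a message, and nothing moves.
- r.read_state(): the state, without advancing time (a new reading comes with each control period).
- r.get_image(name): name is "scene" or "top" or "wrist"; returns a dict with "image" (384x512x3 uint8, blue, green, red), "vfov" (degrees; the focal length in pixels is half the picture's height over the tangent of half this angle, whatever the lens; pixels are square), "cx", "cy" (the principal point, pixels), "pose" (4x4, takes a point from camera to world coordinates). Camera axes: x right, y down, z forward; pixel columns grow to the right and rows downward; lengths in m; the calibration is good to about 2 mm. The wrist camera is an equidistant fisheye: a pixel r from the principal point sees the ray r / f radians off the axis. A picture is of the moment at which its call begins. There is no depth.
- r.close_job(): hands the job in; it is judged then, once.
The state is a dict: "time_s": time; "qpos": joint angles; "joint_velocities": joint speeds; "effort": joint torques, N m; "eef_pos": TCP position; "tcp_rot": TCP orientation; "wrist_force": force on the tool from outside, world axes, zero at the start; "wrist_torque": the same for the moment, N m; "width": finger opening in m; "grasp_force": force on a finger pad.
Only numpy, scipy, OpenCV 4.12 (cv2) and the standard library are available. Lean on these libraries where they do the work, as an engineer would, in place of code of your own. Each camera call takes 0.05 s, during which the arm holds its last target. There are 200 camera calls.

## Working session

There is one attempt and no reset: what is moved stays moved. The work goes in short steps, Python scripts to look and compute and a tool call to move; the robot and the scene stay as the last step left them, time stands still between calls to the robot, and variables do not carry over. Pictures are saved under pics/ and viewed, at most 10 in all, crops included, and the job is handed in when it is done.

```bash
ls; mkdir -p pics
```

Run:
```python
from workcell import r
import cv2,numpy as np,pickle
d={}
for n in ("scene","top"):
    g=r.get_image(n);d[n]=g
    print(n,g["vfov"],g["cx"],g["cy"],np.round(g["pose"],3).tolist())
pickle.dump(d,open("a.pkl","wb"))
cv2.imwrite("pics/a.png",cv2.resize(np.vstack([d["scene"]["image"],d["top"]["image"]]),None,fx=.78,fy=.78))
cv2.imwrite("pics/scene.png",d["scene"]["image"]);cv2.imwrite("pics/top.png",d["top"]["image"])
s=r.read_state();print(s["eef_pos"],s["tcp_rot"],s["width"],s["time_s"])
```

```text
pics
workcell.py
scene 53.2002880765691 256.9631271039858 193.11461027069683 [[-0.691, 0.611, -0.386, 0.926], [0.723, 0.58, -0.376, 0.341], [-0.006, -0.539, -0.842, 0.87], [0.0, 0.0, 0.0, 1.0]]
top 46.185041088073525 249.0586478490373 197.8114021034689 [[-0.142, -0.967, 0.211, 0.359], [-0.99, 0.139, -0.029, 0.018], [-0.001, -0.213, -0.977, 1.22], [0.0, 0.0, 0.0, 1.0]]
[ 0.18023931 -0.59798674  0.2219176 ] [ 9.89295924e-01  1.45921554e-01 -1.58775181e-04 -6.70833581e-04] 0.08817965499588702 0.1
```

View pics/scene.png

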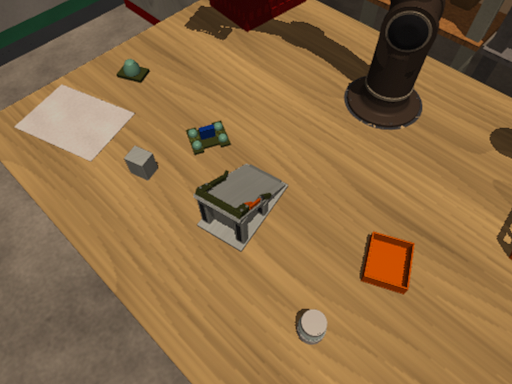

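View pics/top.png

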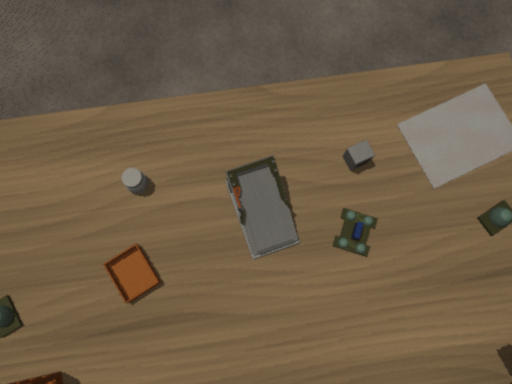

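Scene view: carrier at about (208,136), fixture at (240,200), tray (388,262), jar (312,325), riser (141,162). Top view: carrier (356,231), fixture (264,207), riser (358,155), jar (134,180), tray (132,273). Single-dome plates are decoys. Next I zoom in for detail.

Create h.py:
```python
import numpy as np,cv2
def ray(g,u,v):
    f=g["image"].shape[0]/2/np.tan(np.radians(g["vfov"])/2)
    x,y=(u-g["cx"])/f,(v-g["cy"])/f
    if g.get("fish"):
        t=np.hypot(x,y); k=np.sin(t)/t if t>0 else 1; d=np.array([x*k,y*k,np.cos(t)])
    else: d=np.array([x,y,1.])
    P=np.array(g["pose"]); d=P[:3,:3]@d; return P[:3,3],d/np.linalg.norm(d)
def plane(g,u,v,z):
    o,d=ray(g,u,v); return o+d*(z-o[2])/d[2]
def tri(obs):
    A=np.zeros((3,3));b=np.zeros(3);R=[ray(*o) for o in obs]
    for o,d in R: M=np.eye(3)-np.outer(d,d);A+=M;b+=M@o
    p=np.linalg.solve(A,b); return p,[float(np.linalg.norm(np.cross(p-o,d))) for o,d in R]
def blobs(img,lo,hi,amin,roi):
    x0,y0,x1,y1=roi; h=cv2.cvtColor(img[y0:y1,x0:x1],cv2.COLOR_BGR2HSV)
    m=cv2.inRange(h,lo,hi); n,_,s,c=cv2.connectedComponentsWithStats(m)
    return [(round(c[i][0]+x0,1),round(c[i][1]+y0,1),int(s[i][4])) for i in range(1,n) if s[i][4]>=amin]
```

Run:
```python
import pickle,cv2,numpy as np
from h import *
d=pickle.load(open("a.pkl","rb"))
S,T=d["scene"]["image"],d["top"]["image"]
c=lambda I,x,y,w,h,k:cv2.resize(I[y:y+h,x:x+w],(w*k,h*k),interpolation=cv2.INTER_CUBIC)
a=c(S,180,110,115,145,4); b=c(T,215,145,90,120,4); b=np.vstack([b,np.zeros((100,360,3),np.uint8)])[:580]
e=np.clip(np.hstack([a[:580],b]).astype(int)*1.5,0,255).astype(np.uint8); cv2.imwrite("pics/b.png",e[:, :800]); print(e.shape)
for n,roi in (("scene",(180,115,235,158)),("top",(328,203,384,260))):
    I=d[n]["image"]
    print(n,"blue",blobs(I,(105,120,30),(130,255,255),5,roi),"mint",blobs(I,(60,40,60),(90,150,255),12,roi))
for n,roi in (("scene",(190,160,290,250)),("top",(220,150,305,260))):
    print(n,"orange",blobs(d[n]["image"],(3,150,80),(15,255,255),5,roi))
```

```text
(580, 820, 3)
scene blue [(np.float64(206.8), np.float64(131.5), 177)] mint [(np.float64(217.9), np.float64(125.9), 51), (np.float64(192.5), np.float64(132.7), 53), (np.float64(222.5), np.float64(137.4), 54), (np.float64(196.8), np.float64(144.6), 58)]
top blue [(np.float64(357.8), np.float64(229.9), 99)] mint [(np.float64(350.6), np.float64(215.0), 55), (np.float64(367.3), np.float64(220.5), 59), (np.float64(342.9), np.float64(242.4), 60), (np.float64(360.3), np.float64(247.8), 61)]
scene orange [(np.float64(252.4), np.float64(203.2), 78)]
top orange [(np.float64(236.9), np.float64(193.7), 67)]
```

View pics/b.png

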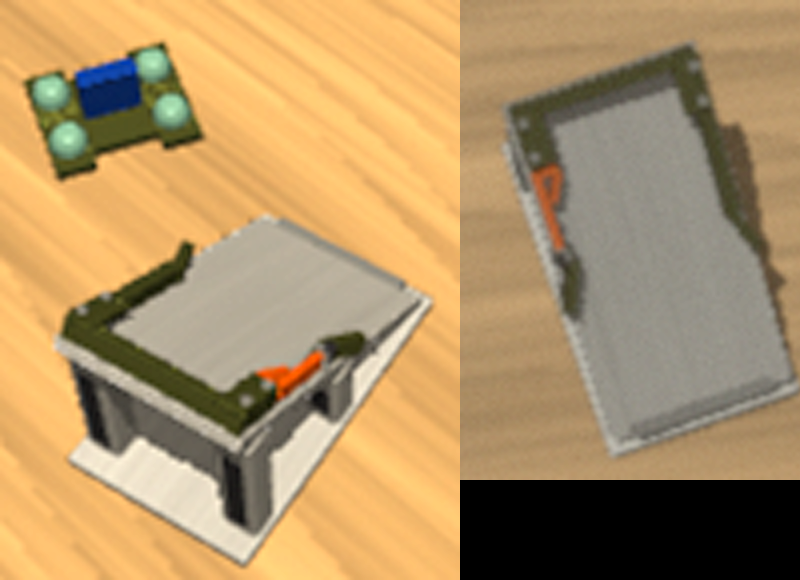

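The crop shows: the fixture's top corners at scene (195,195) and (239,220), low right corner (247,164). In the top view its corners are (227,172), (273,156), (299,241) and (254,259). The catch is orange at the left guide. The plate has a clear blue rib and four domes.

Run:
```python
import pickle
from h import *
np.set_printoptions(precision=4,suppress=True)
d=pickle.load(open("a.pkl","rb")); S,T=d["scene"],d["top"]
m=lambda a,b:tri([(S,*a),(T,*b)])
P=[]
for n,a,b in [("d1",(192.5,132.7),(367.3,220.5)),("d2",(217.9,125.9),(360.3,247.8)),("d3",(222.5,137.4),(342.9,242.4)),("d4",(196.8,144.6),(350.6,215.0)),
 ("RT",(195.2,195),(273,156.2)),("LT",(239.5,220),(227,172)),("RL",(247,164.3),(299.2,240.7)),("LL",(287.5,184.5),(253.8,258.7)),("catch",(252.4,203.2),(236.9,193.7)),("rib",(206.8,131),(357.8,229.9))]:
    p,e=m(a,b);P.append(p);print(n,p,np.round(e,4))
print("dome lens",[round(float(np.linalg.norm(P[i]-P[j])),4) for i,j in((0,1),(0,3),(1,2),(2,3))])
print("bed lens w",np.linalg.norm(P[4]-P[5]),np.linalg.norm(P[6]-P[7]),"l",np.linalg.norm(P[4]-P[6]),np.linalg.norm(P[5]-P[7]))
for n,b in (("riser",(358,155)),): print(n,plane(T,*b,.07))
print("jar",plane(T,132,177,.075),"tray",plane(T,132,273,.02))
```

```text
d1 [ 0.5114 -0.3262  0.0139] [0.0007 0.0007]
d2 [ 0.4412 -0.2928  0.0128] [0.0014 0.0014]
d3 [ 0.4624 -0.2498  0.0124] [0.0009 0.0009]
d4 [ 0.5326 -0.2842  0.0127] [0.0012 0.0012]
RT [ 0.6899 -0.088   0.134 ] [0.0022 0.0022]
LT [0.6659 0.0316 0.1343] [0.0016 0.0016]
RL [ 0.4825 -0.1328  0.009 ] [0.0033 0.0033]
LL [ 0.4532 -0.0058  0.0053] [0.0021 0.0021]
catch [0.6101 0.0154 0.12  ] [0.0024 0.0024]
rib [ 0.4871 -0.2901  0.0298] [0.0024 0.0024]
dome lens [0.0778, 0.0471, 0.0479, 0.0782]
bed lens w 0.12201848048218446 0.13038642175411683 l 0.246235218533208 0.25148476581225926
riser [ 0.682 -0.321  0.07 ]
jar [0.7056 0.28   0.075 ] tray [0.4616 0.3153 0.02  ]
```

Add to h.py:
```python
from scipy.spatial.transform import Rotation as R
def to_tool(s,p,yaw=None):
    M=R.from_quat(s["tcp_rot"]); d=M.inv().apply(np.array(p)-s["eef_pos"]); y=np.degrees(np.arctan2(*M.as_matrix()[[1,0],0]))
    t=None if yaw is None else round(float(np.radians((y-yaw+180)%360-180)),4)
    return "tool d",np.round(d,4),"yaw",round(float(y),2),"turn",t
```

```text
(no output)
```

Request:
{"method": "nudge_tcp", "body": {"rows": [{"yaw":0.148, "jaw":0.088}, {"yaw":0.148, "jaw":0.088}, {"yaw":0.148, "jaw":0.088}, {"yaw":0.148, "jaw":0.088}, {"yaw":0.15, "jaw":0.088}]}}

```text
time_s: 0.72
eef_pos: [0.1803, -0.5981, 0.2222]
tcp_rot: [0.974, -0.225, -0.0, -0.0]
wrist_force: [-0.4, 0.4, 0.4]
width: 0.0876
grasp_force: 0.0
```

Run:
```python
from h import *; from workcell import r
print(to_tool(r.read_state(),(0.487,-0.288,.17),-25.7))
```

```text
('tool d', array([ 0.1396, -0.4132,  0.0523]), 'yaw', -26.02, 'turn', -0.0055)
```

Request:
{"method": "nudge_tcp", "body": {"rows": [{"d":[0.0175, -0.0517, 0], "jaw":0.088}, {"d":[0.0175, -0.0517, 0], "jaw":0.088}, {"d":[0.0175, -0.0517, 0.005], "jaw":0.088}, {"d":[0.0175, -0.0517, 0.005], "jaw":0.088}]}}

```text
time_s: 1.23
eef_pos: [0.3342, -0.441, 0.2124]
tcp_rot: [0.975, -0.223, -0.0, -0.0]
wrist_force: [0.0, -0.2, 0.6]
width: 0.088
grasp_force: 0.0
```

Request:
{"method": "nudge_tcp", "body": {"rows": [{"d":[0.0175, -0.0517, 0], "jaw":0.088}, {"d":[0.0175, -0.0517, 0], "jaw":0.088}, {"d":[0.0175, -0.0517, 0.005], "jaw":0.088}, {"d":[0.0171, -0.0513, 0.005], "jaw":0.088}, {"jaw":0.088}]}}

```text
time_s: 1.85
eef_pos: [0.4884, -0.282, 0.2018]
tcp_rot: [0.976, -0.219, -0.0, -0.001]
wrist_force: [-0.3, -0.4, 0.0]
width: 0.0882
grasp_force: 0.0
```

Run:
```python
from h import *; from workcell import r
import pickle
s=r.read_state()
print(to_tool(s,(0.487,-0.288,.17),-25.7))
g=r.get_image("wrist"); g["fish"]=1; pickle.dump((g,s),open("w.pkl","wb")); cv2.imwrite("pics/w1.png",g["image"]);print(g["vfov"],np.round(g["pose"],3).tolist())
```

```text
('tool d', array([0.0014, 0.0061, 0.0317]), 'yaw', -25.29, 'turn', 0.0071)
65.70646984690485 [[-0.429, -0.876, -0.22, 0.547], [-0.903, 0.415, 0.107, -0.31], [-0.002, 0.244, -0.97, 0.363], [0.0, 0.0, 0.0, 1.0]]
```

View pics/w1.png

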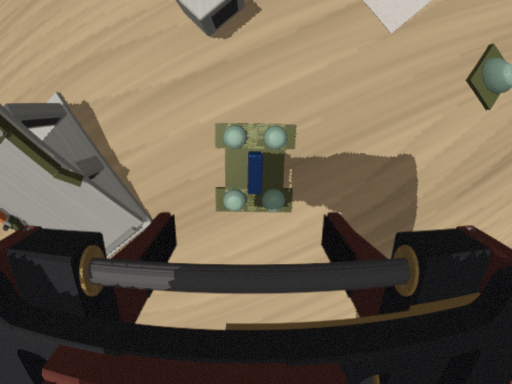

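The wrist view shows the plate at about (255,168), with domes at (234,136), (275,138), (234,201) and (273,201) and the blue rib at (255,172). I'll use it as the third view.

Run:
```python
from h import *; import pickle
np.set_printoptions(precision=4,suppress=True)
d=pickle.load(open("a.pkl","rb")); S,T=d["scene"],d["top"]; g,s=pickle.load(open("w.pkl","rb"))
I=g["image"]; roi=(205,115,305,220)
print("blue",blobs(I,(105,120,20),(130,255,255),20,roi)); mi=blobs(I,(60,35,40),(95,180,255),40,roi); print(mi)
D=[(S,192.5,132.7,367.3,220.5),(S,217.9,125.9,360.3,247.8),(S,222.5,137.4,342.9,242.4),(S,196.8,144.6,350.6,215.)]
W=[(275.3,138),(273,201),(234,201),(234,136)]
P=[]
for (a,u,v,x,y),w in zip(D,W):
    w=min(mi,key=lambda m:np.hypot(m[0]-w[0],m[1]-w[1]))
    p,e=tri([(S,u,v),(T,x,y),(g,w[0],w[1])]);P.append(p);print(p,np.round(e,4),plane(g,w[0],w[1],.016))
P=np.array(P);c=P.mean(0);v=P[0]+P[3]-P[1]-P[2];yaw=np.degrees(np.arctan2(v[1],v[0]));print(c,yaw)
# rib: top face corners by contour in wrist
h=cv2.cvtColor(I,cv2.COLOR_BGR2HSV);m=cv2.inRange(h,(105,120,20),(130,255,255));m[:115]=0;m[220:]=0;m[:,:205]=0;m[:,305:]=0
print(cv2.boundingRect(m)); h0=h[150:195,255];print(h0[::4].tolist())
```

```text
blue [(np.float64(255.0), np.float64(172.5), 552)]
[(np.float64(234.8), np.float64(136.4), 350), (np.float64(275.0), np.float64(137.2), 369), (np.float64(234.4), np.float64(199.6), 340), (np.float64(272.9), np.float64(199.8), 374)]
[ 0.5113 -0.326   0.0142] [0.0005 0.0008 0.0004] [ 0.5111 -0.3257  0.016 ]
[ 0.4416 -0.2923  0.0132] [0.0014 0.0015 0.0007] [ 0.443  -0.2921  0.016 ]
[ 0.4625 -0.2495  0.0129] [0.0008 0.001  0.0002] [ 0.4633 -0.2498  0.016 ]
[ 0.5324 -0.2838  0.0132] [0.001  0.0015 0.0006] [ 0.5319 -0.2837  0.016 ]
[ 0.4869 -0.2879  0.0134] -25.963588249478
(248, 152, 15, 42)
[[32, 80, 102], [110, 187, 71], [111, 183, 78], [110, 189, 77], [109, 170, 81], [109, 189, 77], [110, 175, 80], [109, 169, 80], [109, 185, 77], [108, 174, 79], [109, 176, 77], [45, 30, 51]]
```

Run:
```python
from h import *; import pickle; from workcell import r
np.set_printoptions(precision=4,suppress=True)
d=pickle.load(open("a.pkl","rb")); g,s=pickle.load(open("w.pkl","rb"))
a,b=plane(g,255.5,152,.046),plane(g,255.5,194,.046);print(a,b,(a+b)/2,np.linalg.norm(a-b))
# height where the blue top face ends seen in scene and wrist: top centre of rib, scene row of upper edge
for n,roi in(("scene",(180,115,235,158)),):
    x0,y0,x1,y1=roi;m=cv2.inRange(cv2.cvtColor(d[n]["image"][y0:y1,x0:x1],cv2.COLOR_BGR2HSV),(105,120,20),(130,255,255))
    pts=cv2.findNonZero(m).reshape(-1,2)+[x0,y0]; h=cv2.convexHull(pts.astype(np.int32)).reshape(-1,2); print(h.tolist())
print(to_tool(r.read_state(),(.4869,-.2879,.017),-26))
```

```text
[ 0.5086 -0.2987  0.046 ] [ 0.4664 -0.2789  0.046 ] [ 0.4875 -0.2888  0.046 ] 0.046597308073976926
[[214, 135], [213, 136], [206, 138], [201, 138], [200, 135], [199, 131], [199, 128], [202, 127], [212, 124], [213, 125], [214, 129]]
('tool d', array([0.002 , 0.0027, 0.185 ]), 'yaw', -25.49, 'turn', 0.0088)
```

Request:
{"method": "nudge_tcp", "body": {"rows": [{"d":[0, 0, 0.05], "jaw":0.088}, {"d":[0, 0, 0.05], "jaw":0.088}, {"d":[0, 0, 0.03], "jaw":0.088}, {"jaw":0.088}, {"jaw":0.088}]}}

```text
time_s: 2.52
eef_pos: [0.4857, -0.2881, 0.0739]
tcp_rot: [0.975, -0.223, 0.001, 0.0]
wrist_force: [0.4, -0.1, -0.2]
width: 0.0878
grasp_force: 0.0
```

Run:
```python
from h import *; from workcell import r
print(to_tool(r.read_state(),(.4869,-.2879,.017),-26))
```

```text
('tool d', array([ 0.001 , -0.0007,  0.0569]), 'yaw', -25.82, 'turn', 0.0032)
```

Request:
{"method": "nudge_tcp", "body": {"rows": [{"d":[0.001, -0.001, 0.03], "yaw":0.003, "jaw":0.06}, {"d":[0, 0, 0.0265], "jaw":0.06}, {"jaw":0.06}, {"jaw":0.01}]}}

```text
time_s: 3.02
eef_pos: [0.4879, -0.2871, 0.0179]
tcp_rot: [0.975, -0.224, 0.001, 0.0]
wrist_force: [-0.4, 0.5, -0.1]
width: 0.0535
grasp_force: 0.0
```

Request:
{"method": "nudge_tcp", "body": {"rows": [{"jaw":0.01}, {"jaw":0.01}, {"jaw":0.01}, {"jaw":0.01}, {"d":[0, 0, -0.02], "jaw":0.01}]}}

```text
time_s: 3.65
eef_pos: [0.4852, -0.2855, 0.0346]
tcp_rot: [0.975, -0.224, -0.002, -0.001]
wrist_force: [0.5, 0.4, -5.1]
width: 0.0155
grasp_force: 30.0
```

Request:
{"method": "nudge_tcp", "body": {"rows": [{"d":[0, 0, -0.03], "jaw":0.01}, {"d":[0, 0, -0.05], "jaw":0.01}, {"d":[0, 0, -0.05], "jaw":0.01}, {"d":[0, 0, -0.05], "jaw":0.01}, {"jaw":0.01}]}}

```text
time_s: 4.28
eef_pos: [0.4885, -0.2871, 0.2195]
tcp_rot: [0.975, -0.224, 0.003, 0.001]
wrist_force: [0.2, 0.2, -5.5]
width: 0.0159
grasp_force: 30.0
```

Run:
```python
from h import *; from workcell import r
import pickle
s=r.read_state()
g=r.get_image("wrist"); g["fish"]=1; t=r.get_image("top"); pickle.dump((g,t,s),open("w2.pkl","wb"))
a=np.hstack([g["image"],t["image"]])
cv2.imwrite("pics/w2.png",np.vstack([g["image"][:300],cv2.resize(t["image"][140:280,200:400],(512,300))[:,:]]))
```

```text
(no output)
```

View pics/w2.png

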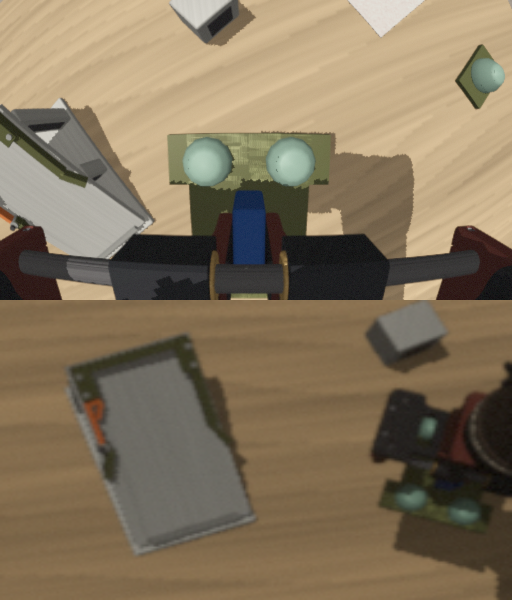

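The plate is held level by the rib, width 16 mm. I'll go above the lower bed and align.

Request:
{"method": "nudge_tcp", "body": {"rows": [{"d":[-0.014, -0.0576, -0.008], "jaw":0.01}, {"d":[-0.014, -0.0576, -0.008], "jaw":0.01}, {"d":[-0.014, -0.0576, -0.008], "jaw":0.01}, {"d":[-0.014, -0.0576, -0.008], "jaw":0.01}]}}

```text
time_s: 4.88
eef_pos: [0.5359, -0.0528, 0.2455]
tcp_rot: [0.975, -0.224, -0.002, 0.0]
wrist_force: [0.8, 1.3, -5.6]
width: 0.0157
grasp_force: 30.0
```

Request:
{"method": "nudge_tcp", "body": {"rows": [{"yaw":-0.163, "jaw":0.01}, {"yaw":-0.163, "jaw":0.01}, {"yaw":-0.163, "jaw":0.01}, {"yaw":-0.163, "jaw":0.01}, {"jaw":0.01}]}}

```text
time_s: 5.5
eef_pos: [0.5359, -0.0546, 0.2455]
tcp_rot: [0.995, 0.099, -0.002, -0.001]
wrist_force: [-1.2, -0.1, -4.5]
width: 0.0159
grasp_force: 30.0
```

Run:
```python
from h import *; from workcell import r
import pickle
s=r.read_state()
g=r.get_image("wrist"); g["fish"]=1; print(np.round(g["pose"],3).tolist()); pickle.dump((g,s),open("w3.pkl","wb"))
cv2.imwrite("pics/w3.png",cv2.convertScaleAbs(cv2.resize(g["image"][:300],(800,469),interpolation=cv2.INTER_CUBIC),alpha=1.3))
```

```text
[[0.196, -0.95, -0.243, 0.6], [-0.981, -0.19, -0.047, -0.041], [-0.002, 0.247, -0.969, 0.406], [0.0, 0.0, 0.0, 1.0]]
```

View pics/w3.png

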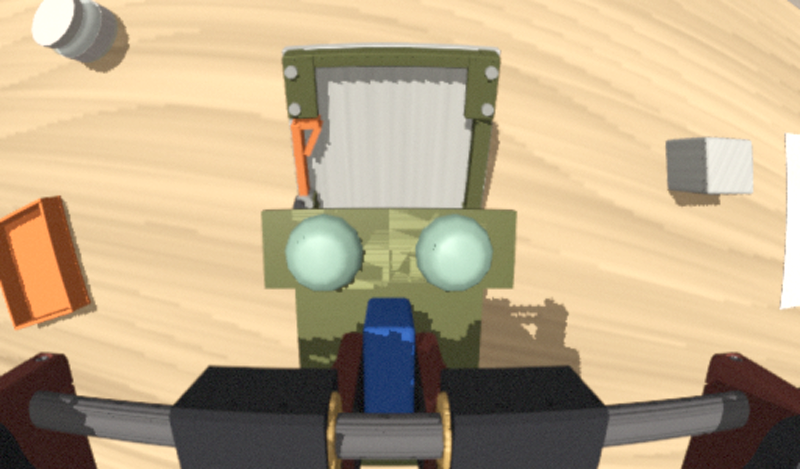

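The wrist view shows the fixture straight ahead and nearly aligned (800-px scale): lip inner corners at (316,118) and (468,119), stop/lip junctions at (316,67) and (467,67), screws at (291,72), (294,110), (491,73) and (487,110). The plate is still level in the grip.

Run:
```python
from h import *; import pickle
np.set_printoptions(precision=4,suppress=True)
d=pickle.load(open("a.pkl","rb")); T=d["top"];S=d["scene"]; g,s=pickle.load(open("w3.pkl","rb"))
k=512/800
for n,w,t in [("LU",(291,72),(230.75,176.25)),("LL",(294,110),(234.25,184.25)),("RU",(491,73),(273,161.25)),("RL",(487,110),(275.75,170))]:
    p,e=tri([(g,w[0]*k,w[1]*k),(T,*t)]);print(n,p,np.round(e,4), "on plane 17:",plane(g,w[0]*k,w[1]*k,p[2]))
# body points in bed frame -> world: x=x_b*c-z_b*.5, z=.1075+...
c,si=np.cos(np.pi/6),.5
B=[(26,42.5,17),(26,-42.5,17),(56.7,42.5,16.5),(56.7,-42.5,16.5)];W=[(316,118),(468,119),(316,67),(467,67)]
L=[];Q=[]
for b,w in zip(B,W):
    b=np.array(b)/1000;z=.1075+b[0]*si+b[2]*c;L.append((b[0]*c-b[2]*si,b[1]));Q.append(plane(g,w[0]*k,w[1]*k,z));print(Q[-1])
L=np.array(L);Q=np.array(Q)[:,:2]
M,_=R.align_vectors(np.c_[Q-Q.mean(0),[0]*4],np.c_[L-L.mean(0),[0]*4]);yaw=M.as_euler("zyx",degrees=True)[0]
O=Q.mean(0)-(M.apply(np.r_[L.mean(0),0]))[:2];print("O",O,"yaw",yaw, "lens",np.linalg.norm(Q[0]-Q[1]),np.linalg.norm(Q[2]-Q[3]),np.linalg.norm(Q[0]-Q[2]),np.linalg.norm(Q[1]-Q[3]))
# plate in hand: front top edge corners
print(to_tool(s,(*O,.3),yaw))
h=cv2.cvtColor(g["image"],cv2.COLOR_BGR2HSV)
mi=blobs(g["image"],(60,35,40),(95,180,255),200,(160,120,340,200));print(mi,[ (R.from_quat(s["tcp_rot"]).inv().apply(plane(g,a,b,s["eef_pos"][2])-s["eef_pos"])) for a,b,_ in mi])
```

```text
LU [0.6483 0.0225 0.1583] [0.0002 0.0002] on plane 17: [0.6486 0.0226 0.1583]
LL [0.6278 0.0169 0.1562] [0.0004 0.0004] on plane 17: [0.6281 0.017  0.1562]
RU [ 0.6786 -0.088   0.1284] [0.0012 0.0012] on plane 17: [ 0.6774 -0.0876  0.1284]
RL [ 0.6544 -0.0902  0.1311] [0.0015 0.0015] on plane 17: [ 0.6534 -0.0891  0.1311]
[0.6277 0.008  0.1352]
[ 0.6445 -0.0785  0.1352]
[0.655  0.0113 0.1501]
[ 0.6714 -0.0702  0.1501]
O [ 0.6227 -0.0377] yaw 11.280040195453246 lens 0.0881104774048938 0.08308249792486572 0.02749507995865834 0.02815328957289883
('tool d', array([ 0.0882,  0.0005, -0.0549]), 'yaw', 11.39, 'turn', 0.0019)
[(np.float64(207.7), np.float64(162.0), 1580), (np.float64(290.5), np.float64(161.8), 1621)] [array([ 0.04  , -0.0237, -0.0001]), array([ 0.0401,  0.0219, -0.0002])]
```

Request:
{"method": "nudge_tcp", "body": {"rows": [{"d":[-0.001, 0.0005, 0.05], "jaw":0.01}, {"d":[-0.001, 0, 0.045], "jaw":0.01}, {"d":[-0.002, 0, 0.03], "jaw":0.01}, {"d":[-0.001, 0, 0.009], "jaw":0.01}, {"jaw":0.01}]}}

```text
time_s: 6.18
eef_pos: [0.5322, -0.0561, 0.1139]
tcp_rot: [0.995, 0.099, -0.0, -0.0]
wrist_force: [1.0, 0.1, -4.8]
width: 0.0155
grasp_force: 30.0
```

Request:
{"method": "nudge_tcp", "body": {"rows": [{"d":[-0.002, 0, -0.001], "jaw":0.01}, {"d":[-0.002, 0, 0.008], "jaw":0.01}, {"d":[-0.003, 0, 0.007], "jaw":0.01}, {"jaw":0.01}]}}

```text
time_s: 6.68
eef_pos: [0.5247, -0.0577, 0.0995]
tcp_rot: [0.995, 0.1, -0.001, -0.0]
wrist_force: [1.5, -0.9, -5.2]
width: 0.016
grasp_force: 30.0
```

Run:
```python
from h import *; from workcell import r
s=r.read_state();print(to_tool(s,(.6227,-.0377,.0681),11.28))
```

```text
('tool d', array([ 1.001e-01, -1.000e-04,  3.130e-02]), 'yaw', 11.44, 'turn', 0.0027)
```

Request:
{"method": "nudge_tcp", "body": {"rows": [{"d":[-0.002, 0, 0.006], "jaw":0.01}, {"d":[-0.002, 0, 0.006], "jaw":0.01}, {"jaw":0.01}]}}

```text
time_s: 7.05
eef_pos: [0.5212, -0.0584, 0.0879]
tcp_rot: [0.995, 0.1, -0.0, 0.0]
wrist_force: [-3.2, 0.5, -1.8]
width: 0.016
grasp_force: 30.0
```

Request:
{"method": "nudge_tcp", "body": {"rows": [{"d":[-0.002, 0, 0.006], "jaw":0.01}, {"d":[-0.001, 0, 0.006], "jaw":0.01}, {"jaw":0.01}]}}

```text
time_s: 7.42
eef_pos: [0.5184, -0.059, 0.0756]
tcp_rot: [0.995, 0.1, -0.0, -0.0]
wrist_force: [-2.5, -0.3, -2.5]
width: 0.0161
grasp_force: 30.0
```

Run:
```python
from h import *; from workcell import r
s=r.read_state();print(to_tool(s,(.6227,-.0377,.0681),11.28),s["wrist_torque"])
```

```text
('tool d', array([ 0.1065, -0.0002,  0.0074]), 'yaw', 11.45, 'turn', 0.0029) [-0.12188649  0.39545483 -0.05023264]
```

Contact is light and the plate is turning in the grip. I'll press on to the flat position.

Request:
{"method": "nudge_tcp", "body": {"rows": [{"d":[-0.001, 0, 0.004], "jaw":0.01}, {"d":[0, 0, 0.0035], "jaw":0.01}, {"jaw":0.01}]}}

```text
time_s: 7.8
eef_pos: [0.5176, -0.0591, 0.0683]
tcp_rot: [0.995, 0.1, -0.0, -0.0]
wrist_force: [-2.5, -0.6, -0.7]
width: 0.0161
grasp_force: 30.0
```

Request:
{"method": "nudge_tcp", "body": {"rows": [{"d":[0, 0, 0.003], "jaw":0.01}, {"jaw":0.01}]}}

```text
time_s: 8.05
eef_pos: [0.5176, -0.0591, 0.0654]
tcp_rot: [0.995, 0.1, -0.0, -0.0]
wrist_force: [-2.7, -0.4, -0.4]
width: 0.0161
grasp_force: 30.0
```

Run:
```python
from h import *; from workcell import r
import pickle
s=r.read_state();print(to_tool(s,(.6227,-.0377,.0681),11.28),s["wrist_torque"])
g=r.get_image("wrist");g["fish"]=1;S=r.get_image("scene");pickle.dump((g,S,s),open("w4.pkl","wb"))
a=cv2.resize(g["image"][:300],(512,300));b=cv2.resize(S["image"][140:260,180:300],(300,300),interpolation=cv2.INTER_CUBIC)
cv2.imwrite("pics/w4.png",cv2.convertScaleAbs(np.hstack([a[:,80:],b]),alpha=1.2))
```

```text
('tool d', array([ 1.073e-01, -1.000e-04, -2.800e-03]), 'yaw', 11.45, 'turn', 0.0029) [-0.2167197   0.50445332 -0.05874581]
```

View pics/w4.png

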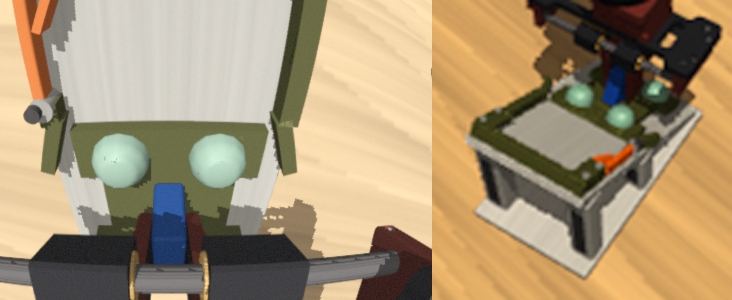

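The wrist view shows the plate centred between the flares (domes at (120,160) and (217,160), front edge level at row 122) and lying on the bed. I'll press slightly more to see whether it seats.

Request:
{"method": "nudge_tcp", "body": {"rows": [{"d":[0, 0, 0.003], "jaw":0.01}, {"jaw":0.01}]}}

```text
time_s: 8.4
eef_pos: [0.518, -0.059, 0.0647]
tcp_rot: [0.995, 0.1, 0.0, 0.0]
wrist_force: [-10.8, 1.5, 23.2]
width: 0.0158
grasp_force: 30.0
```

Request:
{"method": "nudge_tcp", "body": {"rows": [{"d":[0, 0, 0.003], "jaw":0.01}, {"jaw":0.01}]}}

```text
time_s: 8.65
eef_pos: [0.5197, -0.0587, 0.0632]
tcp_rot: [0.995, 0.1, 0.002, 0.0]
wrist_force: [-11.8, 1.0, 34.3]
width: 0.0159
grasp_force: 30.0
```

Seated: about 35 N at a firm stop, plate centre at bed x ≈ -104. I'll ease the pressure and slide up.

Request:
{"method": "nudge_tcp", "body": {"rows": [{"d":[0, 0, -0.004], "jaw":0.01}, {"d":[0.0052, 0, -0.003], "jaw":0.01}, {"d":[0.0087, 0, -0.005], "jaw":0.01}, {"d":[0.0087, 0, -0.005], "jaw":0.01}, {"jaw":0.01}]}}

```text
time_s: 9.28
eef_pos: [0.5411, -0.0542, 0.0769]
tcp_rot: [0.995, 0.1, 0.001, -0.0]
wrist_force: [0.0, -0.1, -4.7]
width: 0.0159
grasp_force: 30.0
```

Run:
```python
from h import *; from workcell import r
s=r.read_state();print(to_tool(s,(.6227,-.0377,.0681),11.28),s["wrist_torque"])
```

```text
('tool d', array([0.0832, 0.    , 0.0089]), 'yaw', 11.47, 'turn', 0.0033) [ 0.00062722  0.10883853 -0.00202281]
```

Request:
{"method": "nudge_tcp", "body": {"rows": [{"d":[0.0087, 0, -0.0035], "jaw":0.01}, {"d":[0.0087, 0, -0.005], "jaw":0.01}, {"d":[0.0087, 0, -0.005], "jaw":0.01}, {"jaw":0.01}]}}

```text
time_s: 9.78
eef_pos: [0.5657, -0.0495, 0.0906]
tcp_rot: [0.995, 0.1, -0.0, 0.0]
wrist_force: [-3.3, -0.3, 3.0]
width: 0.016
grasp_force: 30.0
```

Run:
```python
from h import *; from workcell import r
s=r.read_state();print(to_tool(s,(.6227,-.0377,.0681),11.28),s["wrist_torque"])
```

```text
('tool d', array([ 0.0582, -0.0003,  0.0225]), 'yaw', 11.43, 'turn', 0.0027) [-0.1271268   0.37848218 -0.0126325 ]
```

Request:
{"method": "nudge_tcp", "body": {"rows": [{"d":[0.0087, 0, -0.005], "jaw":0.01}, {"d":[0.0087, 0, -0.005], "jaw":0.01}, {"d":[0.0087, 0, -0.005], "jaw":0.01}, {"jaw":0.01}]}}

```text
time_s: 10.28
eef_pos: [0.5899, -0.0456, 0.105]
tcp_rot: [0.995, 0.099, -0.001, 0.001]
wrist_force: [-6.0, -2.8, 2.2]
width: 0.0158
grasp_force: 30.0
```

Run:
```python
from h import *; from workcell import r
import pickle
s=r.read_state();print(to_tool(s,(.6227,-.0377,.0681),11.28),s["wrist_torque"])
g=r.get_image("wrist");g["fish"]=1;S=r.get_image("scene");pickle.dump((g,S,s),open("w5.pkl","wb"))
a=cv2.resize(g["image"][:300],(512,300));b=cv2.resize(S["image"][140:260,180:300],(300,300),interpolation=cv2.INTER_CUBIC)
cv2.imwrite("pics/w5.png",cv2.convertScaleAbs(np.hstack([a[:,:460],b]),alpha=1.2))
```

```text
('tool d', array([ 0.0338, -0.0013,  0.0368]), 'yaw', 11.39, 'turn', 0.0019) [-0.5826353   0.98414966 -0.08356149]
```

View pics/w5.png

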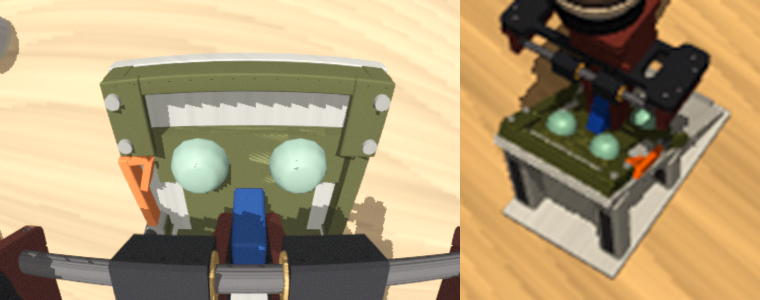

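The front head is entering under both lips and the catch (137,190) is deflected outward. I'll continue to the stop.

Request:
{"method": "nudge_tcp", "body": {"rows": [{"d":[0.0065, 0, -0.0037], "jaw":0.01}, {"d":[0.0065, 0, -0.0038], "jaw":0.01}, {"d":[0.0045, 0, -0.0026], "jaw":0.01}, {"jaw":0.01}]}}

```text
time_s: 10.88
eef_pos: [0.6062, -0.0423, 0.1147]
tcp_rot: [0.995, 0.099, -0.002, 0.001]
wrist_force: [-7.4, -3.2, 1.4]
width: 0.0159
grasp_force: 30.0
```

Request:
{"method": "nudge_tcp", "body": {"rows": [{"d":[0.003, 0, -0.0017], "jaw":0.01}, {"jaw":0.01}, {"jaw":0.01}]}}

```text
time_s: 11.25
eef_pos: [0.6088, -0.0415, 0.1163]
tcp_rot: [0.995, 0.099, -0.002, 0.001]
wrist_force: [-8.0, -3.2, 0.7]
width: 0.0156
grasp_force: 30.0
```

Run:
```python
from h import *; from workcell import r
s=r.read_state();t=to_tool(s,(.6227,-.0377,.0681),11.28);print(t,s["wrist_torque"])
u=-t[1][0];v=s["eef_pos"][2]+.019;print(u*.866+(v-.1075)*.5, s["wrist_force"])
```

```text
('tool d', array([ 0.0146, -0.0011,  0.0481]), 'yaw', 11.38, 'turn', 0.0018) [-0.52589784  1.48300438 -0.08948501]
0.0012627561182798046 [-8.03384226 -3.22832353  0.74831779]
```

Request:
{"method": "nudge_tcp", "body": {"rows": [{"d":[0.0026, 0, -0.0015], "jaw":0.01}, {"jaw":0.01}]}}

```text
time_s: 11.5
eef_pos: [0.6111, -0.0408, 0.1177]
tcp_rot: [0.995, 0.099, -0.003, 0.0]
wrist_force: [-8.5, -2.7, 0.9]
width: 0.0162
grasp_force: 30.0
```

Request:
{"method": "nudge_tcp", "body": {"rows": [{"d":[0.0026, 0, -0.0015], "jaw":0.01}, {"jaw":0.01}]}}

```text
time_s: 11.75
eef_pos: [0.611, -0.0408, 0.118]
tcp_rot: [0.995, 0.099, -0.006, 0.0]
wrist_force: [-15.5, -3.1, -0.2]
width: 0.0163
grasp_force: 30.0
```

Request:
{"method": "nudge_tcp", "body": {"rows": [{"d":[0.0026, 0, -0.0015], "jaw":0.01}, {"jaw":0.01}]}}

```text
time_s: 12.0
eef_pos: [0.6109, -0.0408, 0.1184]
tcp_rot: [0.995, 0.099, -0.008, 0.001]
wrist_force: [-22.1, -3.6, -0.2]
width: 0.016
grasp_force: 30.0
```

The plate is on the stop (force rises with no travel). I'll check the catch.

Run:
```python
from h import *; from workcell import r
g=r.get_image("wrist");S=r.get_image("scene")
a=cv2.resize(g["image"][60:260,60:310],(500,400),interpolation=cv2.INTER_CUBIC);b=cv2.resize(S["image"][170:250,190:250],(300,400),interpolation=cv2.INTER_CUBIC)
cv2.imwrite("pics/w6.png",cv2.convertScaleAbs(np.hstack([a,b]),alpha=1.3))
```

```text
(no output)
```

View pics/w6.png

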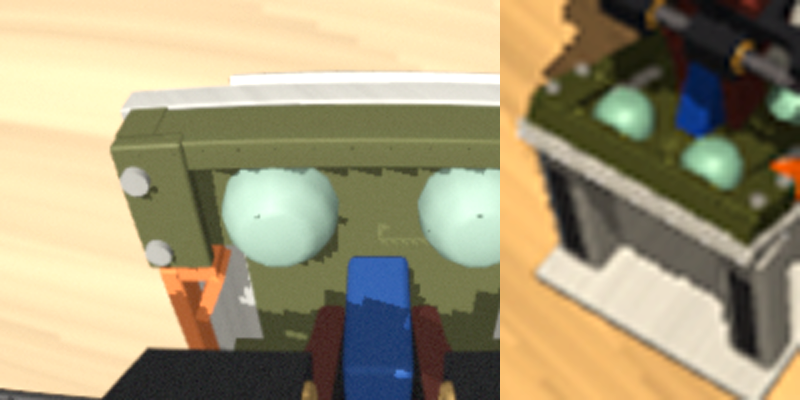

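The catch's nose (228,248) reaches in past the lip's inner edge behind the head, so it has sprung in, and the plate touches the stop. I'll ease off, open and rise.

Request:
{"method": "nudge_tcp", "body": {"rows": [{"d":[-0.005, 0, 0.0029], "jaw":0.01}, {"jaw":0.01}, {"jaw":0.04}, {"jaw":0.04}, {"jaw":0.04}]}}

```text
time_s: 12.72
eef_pos: [0.6145, -0.0394, 0.1189]
tcp_rot: [0.995, 0.1, 0.001, -0.0]
wrist_force: [0.1, 0.4, 0.2]
width: 0.0393
grasp_force: 0.0
```

Request:
{"method": "nudge_tcp", "body": {"rows": [{"d":[0, 0, -0.01], "jaw":0.04}, {"d":[0, 0, -0.03], "jaw":0.04}, {"d":[0, 0, -0.05], "jaw":0.04}, {"d":[-0.03, 0, -0.05], "jaw":0.04}, {"jaw":0.04}]}}

```text
time_s: 13.35
eef_pos: [0.5856, -0.046, 0.2641]
tcp_rot: [0.995, 0.099, 0.004, 0.001]
wrist_force: [0.1, 0.0, 0.1]
width: 0.0402
grasp_force: 0.0
```

Run:
```python
from h import *; from workcell import r
import pickle
g=r.get_image("wrist");T=r.get_image("top");g["fish"]=1;pickle.dump((g,T),open("w7.pkl","wb"))
c,si=np.cos(np.pi/6),.5
mi=blobs(g["image"],(60,35,40),(95,180,255),100,(100,60,420,300));print(mi)
y=np.radians(11.28)
for u,v,_ in mi:
    # intersect with plane bed z=.014
    n=np.array([-si*np.cos(y),-si*np.sin(y),c]);ex=np.array([c*np.cos(y),c*np.sin(y),si]);O=np.array([.6227,-.0377,.1075])
    o,d=ray(g,u,v);p=o+d*((O+n*.014-o)@n)/(d@n);q=p-O;print(q@ex,q@np.cross(n,ex))
cv2.imwrite("pics/w7.png",cv2.convertScaleAbs(cv2.resize(g["image"][:,80:440],(700,747))[:600],alpha=1.3))
```

```text
[(np.float64(223.4), np.float64(114.6), 606), (np.float64(273.1), np.float64(114.6), 606), (np.float64(226.8), np.float64(175.3), 425), (np.float64(269.3), np.float64(175.4), 435)]
0.04184254440371727 0.024097141578018517
0.04186650188186334 -0.023193149271842326
-0.035044072030626865 0.024194895269892398
-0.03518788931284165 -0.02301615288898098
```

View pics/w7.png

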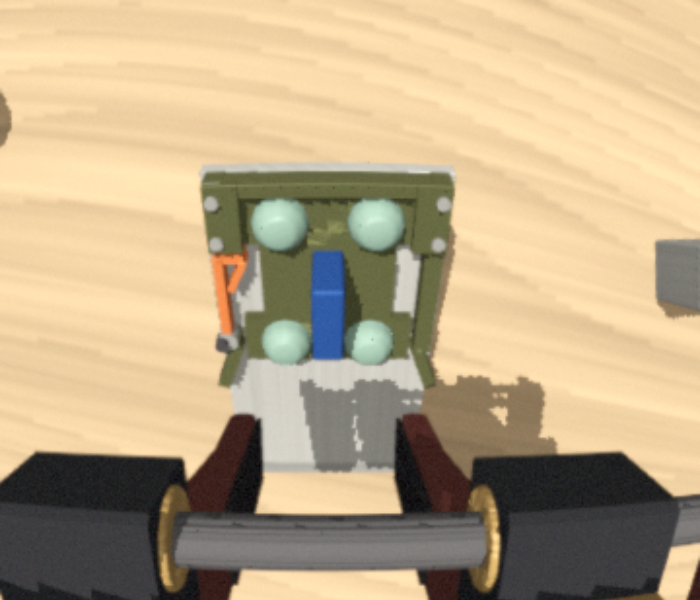

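The plate sits home: domes 77 x 47 mm apart, centre within about 3 mm of home, in line with the bed. The catch nose (240,260) is sprung into the notch and the gripper is clear.

Request:
{"method": "nudge_tcp", "body": {"rows": [{"jaw":0.04}, {"jaw":0.04}]}}

```text
time_s: 13.7
eef_pos: [0.5842, -0.0454, 0.2572]
tcp_rot: [0.995, 0.1, -0.001, -0.0]
wrist_force: [-1.1, -1.0, -0.7]
width: 0.0403
grasp_force: 0.0
```

```bash
python3 -c "
from workcell import r
print(r.close_job())"
```

```text
the job is handed in; nothing more can be done
None
```

The job is handed in at 13.7 s: the last pictures show the plate seated home on the bed with the catch sprung into its notch and the gripper clear, and nothing else was touched; no verdict was returned.

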